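# Lid on, canister held in the ratchet clamp

### The job

Set the loose lid onto the open canister standing between the clamp's jaws, so that it sits seated and level, and let go of it. Then pump the red trigger of the clamp, without pushing the jaw itself by hand, until the canister is held between both jaws and the sprung pad is pushed in about half way (never nearly all the way, that crushes the can), and finish while still holding the trigger squeezed at that point, so the lid can be tapped home; leave the other goods alone.

Things in the scene. Friction and masses are not known exactly. Their poses are not given: they have to be found in the camera images.
- clamp: one-hand ratchet bar clamp bolted to the table, a black steel base plate 330 x 85 x 6 mm. Origin: on the table surface near its middle; +x is the closing direction, from the trigger towards the orange fixed jaw; z up. All clamp measures here are in this frame. Trigger pivot (axis along y) at x -105, z 15. The guide housing (x -82 to -62) is 76 mm high.
- fixed_jaw: orange jaw that stays put, 60 mm wide (y), top 68 mm above the table, black rubber face on its -x side. Origin: at the bottom of that face, so the face lies at x +115 mm in the clamp's frame.
- jaw (a joint): travel in m of the orange moving jaw (69 mm high, on a bar with cross pins every 7 mm) towards the fixed jaw, 0 to 0.092; at v the free pad's face is 121 mm - v from the fixed jaw's. Only 3 N of bar friction brakes it: when the trigger goes back, the pad's spring pushes the jaw back until the pad is in by about 3 mm, so a firmer squeeze lasts only while the trigger is held.
- jaw_bar: the orange moving jaw head (50 mm wide, 69 mm high) with its aluminium bar (58 mm above the table, reaching 205 mm behind the origin) and pins. Origin: on the table, where the clamp's origin is when joint jaw is 0; moves along the clamp's +x with joint jaw.
- pad (a joint): how far the pad is pushed into the moving jaw in m: 0 free, 0.020 fully in. Spring 1 N per mm. The green stem (12 mm thick, behind the pad) shows 22 mm between the pad's steel back and the jaw head when free and 2 mm when fully in.
- pad_face: the sprung pad of the moving jaw: steel plate with black rubber face, 50 wide (y) x 44 high x 12 mm. Origin: the middle of the rubber face that meets the canister, 42 mm above the table; +x is the closing direction.
- trigger (a joint): trigger angle in rad: 0 at rest (leaning 0.25 rad back from upright), 0.5 at the end of its stroke (0.25 rad past upright, towards the jaws). Push the handle along the clamp's +x to 0.5, then bring or let it back to 0 (its spring returns it, 1 to 3 N at the handle). A full pump moves the jaw on 14 mm (the first up to 24): 0.052 m per rad, but up to the first 0.25 rad of a stroke is idle.
- trigger_handle: red handle of the trigger with black ribs, 16 mm (along the push) x 22 mm (y of the clamp) x 58 mm high. Origin: its middle, 121 mm from the trigger's pivot; its z axis runs up along the handle, which turns with the trigger. Can be pinched across its 22 mm from above or pushed from behind. The pad gets about 2.4 times the push on the handle.
- canister: open aluminium canister with two blue bands, 60 mm across, 90 mm high, mouth 50 mm inside and 18 mm deep, 0.25 kg, standing loose on the clamp's base plate (6 mm above the table) between the jaws; it slides when pushed. Origin: centre of its underside, z up.
- lid: loose aluminium lid with a ribbed edge, a black plug below and a blue ribbed knob on top. Origin: centre of the plug's underside. Plug 44 mm across x 6 mm; disc 62 mm across from z 6 to 12 mm; knob 20 mm across from z 12 to 37 mm. Seated, the plug is in the canister's mouth and the disc lies on its rim: lid origin 84 mm above the canister's origin. 60 g.
- bracelet: bystander: steel link bracelet lying as an oval ring, 72 x 60 x 18 mm, origin at the centre of its underside
- buckle: bystander: gold-tone buckle 36 x 37 x 8 mm, origin at the centre of its underside
- hammer: bystander: small rubber-headed hammer 200 mm long, lying; origin at its middle on the table
- spare: bystander: small closed aluminium canister with a ribbed lid, 60 mm across, 80 mm high, origin under its centre
Things that resemble listed ones, but are neither listed nor needed, are in the scene too. What is shaped like the canister but green or yellow is not meant.

How it is judged (in metres and radians):
On the way, in this order (a step that is already met when the one before it is completed fails the run):
1. the lid sits seated and level on the canister, let go, before the pad touches the can (z of lid in the frame of canister between 0.081 and 0.0865 m and horizontal distance between lid and canister below 0.006 m and angle between each of lid, canister's own z axis and vertical below 0.06 rad and contact force between the fingers and lid below 0.1 N and value of joint pad below 0.002 m), for 0.2 s.
2. the trigger, pumped, has brought the pad onto the canister (z of lid in the frame of canister between 0.081 and 0.0865 m and horizontal distance between lid and canister below 0.006 m and angle between each of lid, canister's own z axis and vertical below 0.06 rad and contact force between pad_face and canister above 1 N), for 0.1 s.
At the end, for the whole second after the job is handed in: Lid seated (origin 81 to 86.5 mm above the canister's, within 6 mm of its axis, level to 0.06 rad); still, upright canister borne on by both jaws (3 N or more) with the pad pushed in 5.5 to 14.5 mm; fingers hold the trigger off its rest and touch neither lid nor canister (z of lid in the frame of canister between 0.081 and 0.0865 m and horizontal distance between lid and canister below 0.006 m and angle between each of lid, canister's own z axis and vertical below 0.06 rad and value of joint pad between 0.0055 and 0.0145 m and contact force between pad_face and canister above 3.5 N and contact force between fixed_jaw and canister above 3 N and contact force between the fingers and trigger_handle above 0.5 N and value of joint trigger above 0.03 rad and contact force between the fingers and lid below 0.1 N and contact force between the fingers and canister below 0.1 N and linear speed of canister below 0.02 m/s); the arm keeps its last pose, push and grip.
It fails at once if the can is crushed: pad pushed in more than 17 mm (value of joint pad above 0.017 m).
It fails at once if the moving jaw, its bar or its pad is pushed by hand (over 2.5 N) (contact force between any of the fingers, the arm and pad_face above 2.5 N or contact force between any of the fingers, the arm and jaw_bar above 2.5 N).
It fails at once if a bystander is moved more than 30 mm (distance of any of bracelet, buckle, hammer, spare from where it was at the start of the episode above 0.03 m).
It also fails if it takes over 64 s, if anything falls off the work surface, if the arm or the gripper's body presses on something with over 40 N, if the wrist force passes 120 N, or if a joint passes its speed limit or range.

### The arm

A 7-joint arm with a two-finger parallel gripper is mounted at the origin on the work surface. World frame = base frame: x ahead of the robot, y to its left, z up, the work surface at z = 0. Lengths are in mm, angles in rad, forces in N, time in s.
With the tool pointing down it reaches from about 400 to 875 mm from the base axis. Payload 19.3 kg.
Tool frame: the origin (TCP) lies at the very end of the fingers, on their centre line; the grasp point (between the pads) lies 19 mm behind it (grip_point_offset is the z of the grasp point in the tool frame, in mm); z points along the fingers, y is the line along which they close (so a half turn about z gives the same grasp; the last joint's range is limited). The gripper opens to 85 mm and grips with 20 to 120 N. Pads are 22 mm wide; open, the fingers measure 114 mm over their backs; the gripper's body (76 mm by 85 mm) begins 54 mm behind the grasp point. The pads swing forward as they close: fully open they stand 13 mm farther back than shut.
Start: joints at [-1.225, 0.521, -0.036, 1.599, 0.021, 1.021, -0.113], TCP at [252.468, 571.729, 231.291] pointing down, gripper open.
Joint ranges: [-2.91, 2.91], [-0.3, 2.13], [-1.5, 1.42], [0.17, 2.43], [-1.26, 4.41], [0.16, 1.93], [-2.52, 2.52]. Speed limits (rad/s): [1.89, 1.89, 2.39, 2.39, 3.01, 3.01, 3.01].

### API

Orientations are given as a 3x3 rotation matrix whose columns are the frame's x, y, z axes.
In Python, from workcell import movep, movel, goto_joints, open_gripper, clamp, wait, inverse_kinematics, read_state, camera, PlanningError, finish_job, grip_point_offset gives the robot as it stands. Calls block until the motion is done:
- movep(position, orientation): joint-space move of the TCP to a pose.
- movel(position, frame=None, max_speed=150, guard=None): straight line of the TCP; frame=None keeps the orientation; max_speed is the mean speed in mm/s. With guard (N) it stops when the force on the tool has changed by that much, and returns True; else False.
- goto_joints(angles): joint-space move.
- open_gripper() and clamp(): open the fingers fully, or close them until they stop; the grip force is fixed at half the most.
- wait(seconds).
- inverse_kinematics(position, orientation): joint angles nearest the present ones, or None.
- read_state(): the state.
- camera(name): name is "scene" or "top" or "wrist"; returns a dict with "image" (400x640x3 uint8, blue, green, red), "range_z" (400x640 float32, mm along the optical axis (not along the pixel's ray), 0 where there is no reading), "fx", "fy", "cx", "cy" (pixels), "dist_coeffs" ([k1, k2, p1, p2, k3] as OpenCV has them; the pictures are not rectified), "cam_to_world" (4x4, takes a point from camera to world coordinates). Camera axes: x right, y up, looking along -z (the intrinsics and any distortion apply to the point x, -y, -z); pixel columns grow to the right and rows downward; lengths in mm; the calibration is good to about 2 mm. A picture is of the moment at which its call begins.
A pose or a line that the arm cannot do raises PlanningError and nothing moves.
- finish_job(): hands the job in; it is judged then, once.
The state is a dict: "time": time; "qpos": joint angles; "qvel": joint speeds; "joint_efforts": joint torques, N m; "eef_pos": TCP position; "tool_rot": TCP orientation; "ft_force": force on the tool from outside, world axes, zero at the start; "torque": the same for the moment, N m; "finger_gap": finger opening in mm; "gripper_force": force on a finger pad.
Only numpy, scipy, OpenCV 4.12 (cv2) and the standard library are available. Lean on these libraries where they do the work, as an engineer would, in place of code of your own. Each camera call takes 0.05 s, during which the arm holds its last target. There are 200 camera calls.

## Working session

There is one attempt and no reset: what is moved stays moved. The work goes in short steps, each a Python script; the robot and the scene stay as the last script left them, time stands still between calls to the robot, and variables do not carry over. Pictures are saved under pics/ and viewed, at most 10 in all, crops included, and the job is handed in when it is done.

```bash
mkdir -p pics; ls; cat > h.py <<'E'
import numpy as np, cv2
from workcell import *
def pts(c):
    """world xyz per pixel from range_z"""
    h,w=c["range_z"].shape
    K=np.array([[c["fx"],0,c["cx"]],[0,c["fy"],c["cy"]],[0,0,1.]])
    uv=np.stack(np.meshgrid(np.arange(w),np.arange(h)),-1).reshape(-1,1,2).astype(np.float64)
    n=cv2.undistortPoints(uv,K,np.array(c["dist_coeffs"],float)).reshape(h,w,2)
    z=c["range_z"].astype(float)
    P=np.stack([n[...,0]*z,-n[...,1]*z,-z,np.ones_like(z)],-1)
    return (P@np.array(c["cam_to_world"]).T)[...,:3]
def down(yaw):
    """tool pointing down, tool y axis (closing line) at angle yaw in world xy"""
    y=np.array([np.cos(yaw),np.sin(yaw),0]); z=np.array([0,0,-1.]); x=np.cross(y,z)
    return np.stack([x,y,z],1)
E
python3 - <<'E'
from h import *
for n in ("top","scene"):
    c=camera(n); cv2.imwrite(f"pics/{n}0.png",c["image"]); np.savez(f"{n}0.npz",P=pts(c),im=c["image"])
    print(n,np.round(c["cam_to_world"],3).tolist(),(c["range_z"]>0).mean())
s=read_state(); print(s["time"],s["eef_pos"],np.round(s["tool_rot"],2).tolist(),s["finger_gap"],grip_point_offset)
E
```

```text
pics
top [[0.003, 0.992, -0.127, 420.421], [-1.0, 0.005, 0.015, 25.741], [0.016, 0.127, 0.992, 1108.501], [0.0, 0.0, 0.0, 1.0]] 0.99587890625
scene [[-0.852, -0.341, 0.397, 948.495], [0.523, -0.586, 0.619, 691.565], [0.022, 0.735, 0.678, 824.735], [0.0, 0.0, 0.0, 1.0]] 0.99612890625
0.1 [252.39083266 571.47986539 230.81554455] [[-0.91, 0.4, -0.0], [0.4, 0.91, -0.0], [-0.0, -0.0, -1.0]] 85.81336266814058 -18.700000000000003
```

View pics/top0.png

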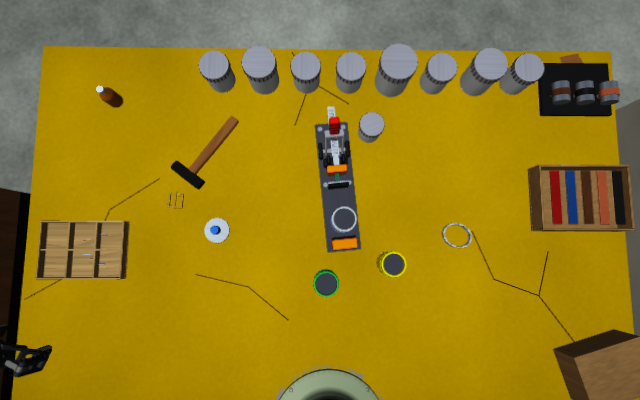

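View pics/scene0.png

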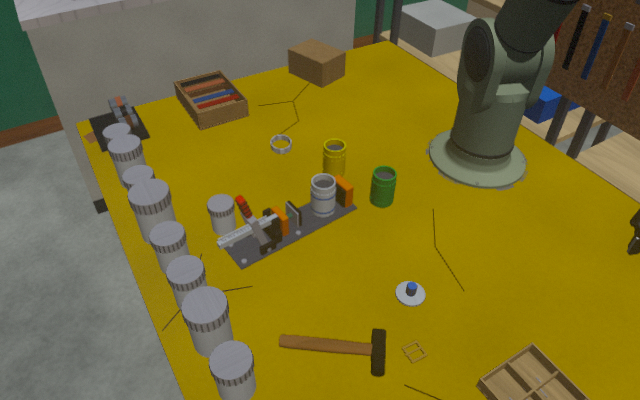

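The top view shows the lid with its blue knob at (216,230), and the open silver canister between the jaws at (343,218). The green (326,283) and yellow (393,264) canisters are decoys. The fixed jaw is at (345,243), the moving jaw at (337,168), the red handle at (334,126) and the spare at (371,126).

```bash
python3 - <<'E'
from h import *
d=np.load("top0.npz");P=d["P"];im=d["im"]
hsv=cv2.cvtColor(im,cv2.COLOR_BGR2HSV)
def reg(u0,u1,v0,v1,m,name,zr):
    M=np.zeros(im.shape[:2],bool);M[v0:v1,u0:u1]=True
    M&=m&(P[...,2]>zr[0])&(P[...,2]<zr[1])
    q=P[M]
    if len(q)==0: print(name,0);return
    (c,(w,h),a)=cv2.minAreaRect(q[:,:2].astype(np.float32))
    cc,r=cv2.minEnclosingCircle(q[:,:2].astype(np.float32))
    print(name,len(q),"mean",q.mean(0).round(1),"rect",np.round(c,1),np.round((w,h,a),1),"circ",np.round(cc,1),round(r,1),"z",np.percentile(q[:,2],[5,50,95]).round(1))
A=np.ones(im.shape[:2],bool);H,S,V=hsv[...,0],hsv[...,1],hsv[...,2]
reg(195,240,210,250,A,"lid disc",(7,20)); 
reg(195,240,210,250,(H>95)&(H<130)&(S>120),"knob",(30,50))
reg(325,362,200,235,A,"can rim",(88,105))
org=(H>5)&(H<20)&(S>180)&(V>150)
reg(325,362,233,253,org,"fixed",(60,75))
reg(320,352,160,178,org,"mov",(60,75))
red=((H<5)|(H>174))&(S>150)
reg(322,346,110,140,red,"red",(60,200))
reg(355,387,105,145,A,"spare",(60,100))
dark=(V<100)
reg(312,365,118,255,dark,"plate",(3,10))
E
python3 - <<'E'
import cv2
a=cv2.imread('pics/top0.png')[95:255,295:400];b=cv2.imread('pics/scene0.png')[165:270,205:365]
a=cv2.resize(a,None,fx=3,fy=3);b=cv2.resize(b,(480,315)); import numpy as np
o=np.zeros((480,800,3),'uint8');o[:,:315]=a;o[:315,320:800]=b;cv2.imwrite('pics/crop1.png',o)
E
```

```text
lid disc 418 mean [466.4 278.8  11.7] rect [467.3 279.4] [59.3 61.6  0.1] circ [466.7 279.9] 31.5 z [ 8.2 11.6 15.3]
knob 55 mean [467.2 279.3  36.3] rect [467.4 279.6] [20.7 17.2 89.8] circ [467.3 279.4] 10.7 z [33.3 36.2 39.5]
can rim 132 mean [490.8 -32.2  95.3] rect [490.  -32.7] [55.8 55.6 90. ] circ [490.5 -32. ] 28.7 z [91.7 95.2 98.8]
fixed 236 mean [433.8 -34.7  67.4] rect [433.7 -34.7] [22.5 57.8  6.3] circ [434.1 -34.8] 29.7 z [64.5 67.4 70.5]
mov 132 mean [614.1 -16.5  67.2] rect [614.1 -16.6] [15.9 47.4  7.2] circ [615.  -16.4] 24.1 z [64.2 67.3 70.3]
red 144 mean [698.1  -7.5 145.4] rect [714.8  -6.4] [55.5 18.8  4.2] circ [714.9  -7.9] 27.9 z [118.7 151.2 162. ]
spare 513 mean [719.  -99.7  78.8] rect [ 720.4 -100.1] [59.9 59.8 25.4] circ [ 720.8 -100.5] 31.0 z [71.6 79.4 82.8]
plate 1700 mean [568.4 -17.2   5.9] rect [581.6 -20.4] [328.1  84.1   5.9] circ [581.7 -20.2] 167.0 z [3.5 5.7 8.9]
```

View pics/crop1.png

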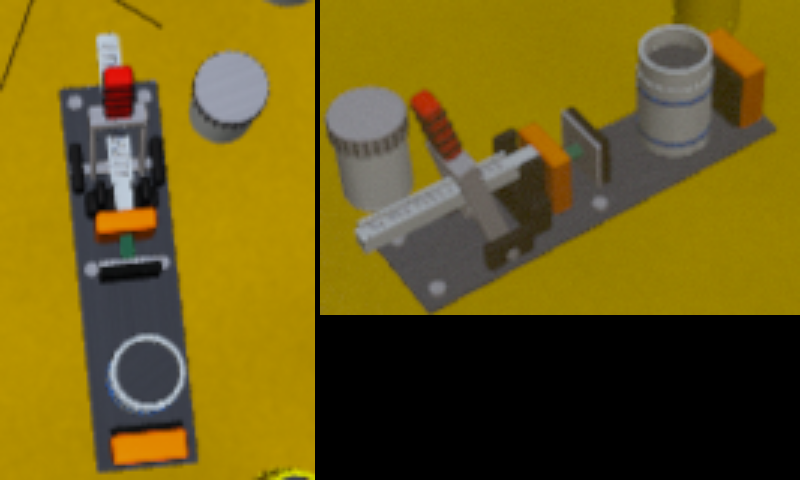

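The crop confirms the silver can with blue bands, standing just off the fixed jaw. Next I pick up the lid by its knob and look at how it sits in the grip.

```bash
python3 - <<'E'
from h import *
R=down(np.pi/2+0.1)
movep([467.3,279.4,110],R)
movel([467.3,279.4,16],max_speed=120,guard=8)
clamp()
s=read_state();print(s["time"],s["eef_pos"].round(1) if hasattr(s["eef_pos"],"round") else s["eef_pos"],s["finger_gap"],s["gripper_force"])
p=s["eef_pos"]
movel([p[0],p[1],170])
movep([490.5,-32.2,170],R)
s=read_state();print(s["time"],s["eef_pos"],s["finger_gap"])
for n in("wrist","scene"):
    c=camera(n);np.savez(f"{n}1.npz",P=pts(c),im=c["image"]);cv2.imwrite(f"pics/{n}1.png",c["image"])
w=cv2.imread("pics/wrist1.png");sc=cv2.imread("pics/scene1.png")[120:270,200:400]
o=np.zeros((600,800,3),'uint8');o[:300,:480]=cv2.resize(w,(480,300));o[300:600,:400]=cv2.resize(sc,(400,300));cv2.imwrite("pics/c2.png",o)
E
```

```text
3.0833 [467.4 279.4  16.3] 18.241151153093696 58.355973958969116
5.45 [490.77647934 -30.89791365 169.89617354] 17.79822817512632
```

View pics/c2.png

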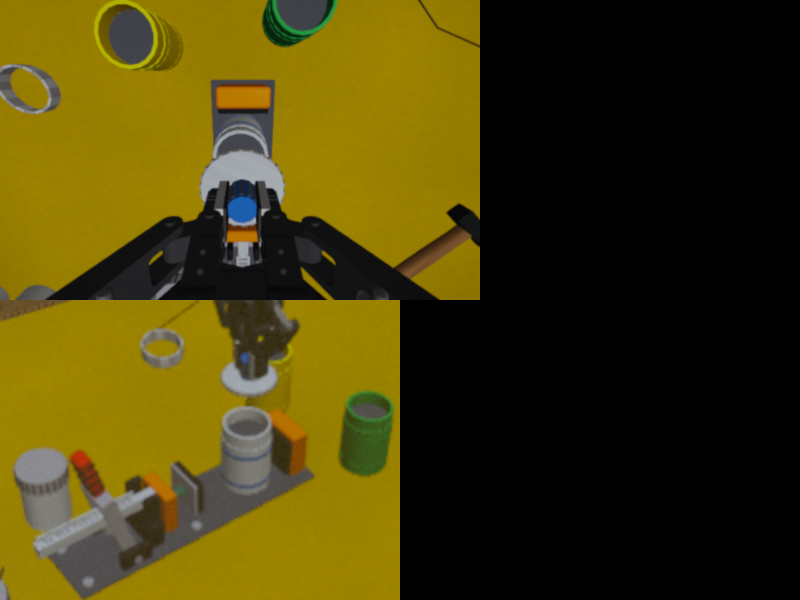

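The lid hangs level from the centred knob, above the open mouth. Now I lower it.

```bash
python3 - <<'E'
from h import *
x,y=490.5,-32.2
movel([x,y,118],max_speed=100); wait(0.2)
s=read_state();print(s["eef_pos"],s["ft_force"])
g=movel([x,y,105.5],max_speed=30,guard=4)
s=read_state();print(g,s["eef_pos"],s["ft_force"],s["time"])
E
```

```text
[490.83736858 -32.18609429 118.56537033] [-0.53446662 -0.26939606 -0.94757478]
True [490.58335228 -32.20178098 106.31974339] [-1.73118767  0.09333627 11.20772442] 6.8333
```

Contact came at 106.3 mm, the seated height. I let go, rise, and check with the top camera.

```bash
python3 - <<'E'
from h import *
open_gripper()
movel([490.5,-32.2,240],max_speed=200)
R=down(np.pi/2+0.1)
movep([765,0,240],R); clamp()
c=camera("top");P=pts(c);im=c["image"];np.savez("top2.npz",P=P,im=im)
hsv=cv2.cvtColor(im,cv2.COLOR_BGR2HSV);H,S,V=[hsv[...,i] for i in range(3)]
b=(H>95)&(H<130)&(S>120)&(P[...,2]>115)&(P[...,2]<140);b[:,:310]=0;b[:,375:]=0
print("knob",P[b].mean(0),b.sum())
d=(P[...,2]>97)&(P[...,2]<107);d[:,:310]=0;d[:,375:]=0;d[:190]=0;d[245:]=0
q=P[d];A=np.c_[q[:,:2]-q[:,:2].mean(0),np.ones(len(q))];print("disc",q.mean(0),cv2.minEnclosingCircle(q[:,:2].astype(np.float32)),np.linalg.lstsq(A,q[:,2],rcond=None)[0])
s=read_state();print(s["time"],s["eef_pos"],s["finger_gap"],s["ft_force"])
c2=camera("scene");cv2.imwrite("pics/scene2.png",c2["image"])
o=np.zeros((600,800,3),'uint8');o[:,:400]=cv2.resize(im[80:260,290:410],(400,600));o[:450,400:]=cv2.resize(c2["image"][120:290,200:350],(400,450));cv2.imwrite("pics/c3.png",o)
E
```

```text
knob [nan nan nan] 0
disc [nan nan nan] ((0.0, 0.0), 0.0) [0. 0. 0.]
10.2083 [7.64986572e+02 4.24172171e-02 2.39957451e+02] 0.17644149911577536 [0.18007198 0.51014179 0.46671495]<stdin>:9: RuntimeWarning: Mean of empty slice.
  ret = um.true_divide(
<stdin>:11: RuntimeWarning: Mean of empty slice.
```

View pics/c3.png

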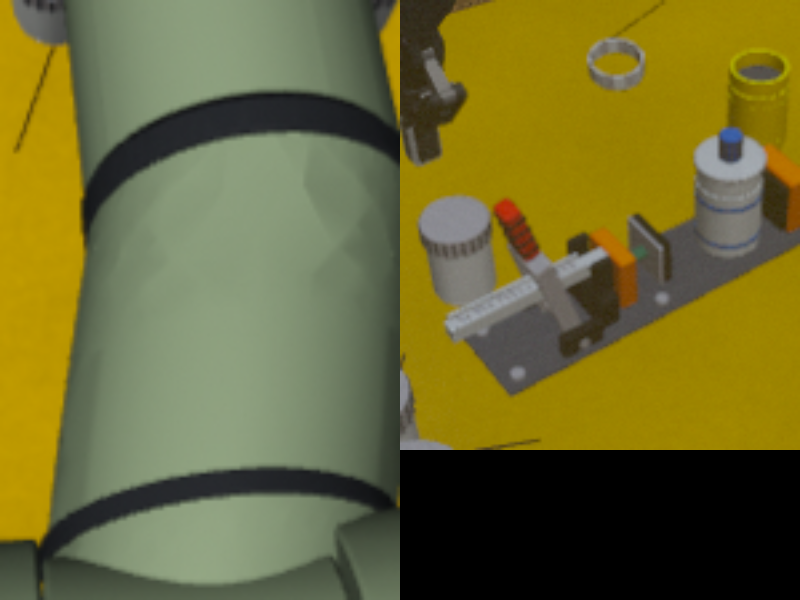

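The lid looks seated in the scene view; the arm blocks the top view, so I'll watch with the scene camera. Next: guarded contact behind the handle, then the first pump.

```bash
cat >> h.py <<'E'
a=np.deg2rad(5.8); E_=np.array([-np.cos(a),-np.sin(a)]); O=np.array([566,-22.0])
def at(s,z=120): 
    p=O+E_*s; return [p[0],p[1],z]
def mon(tag):
    c=camera("scene");P=pts(c);im=c["image"];hsv=cv2.cvtColor(im,cv2.COLOR_BGR2HSV);H,S,V=[hsv[...,i] for i in range(3)]
    X=(P[...,:2]-O)@E_; Y=(P[...,:2]-O)@np.array([E_[1],-E_[0]]); Z=P[...,2]; near=abs(Y)<45
    org=(H>5)&(H<20)&(S>170)&near
    m=org&(X>-70)&(X<75)&(Z>62)&(Z<76); f=org&(X>100)&(X<150)&(Z>62)&(Z<76)
    kn=(H>95)&(H<130)&(S>110)&(Z>104)&(Z<135)&near&(X>0)
    dk=near&(X>20)&(X<130)&(Z>98)&(Z<107)
    gr=(H>50)&(H<88)&(S>60)&near&(X>-60)&(X<80)&(Z>30)&(Z<60)
    q=P[dk]; fit=np.linalg.lstsq(np.c_[q[:,:2]-q[:,:2].mean(0),np.ones(len(q))],q[:,2],rcond=None)[0] if len(q)>9 else 0
    s=read_state(); tcp=(np.array(s["eef_pos"])[:2]-O)@E_
    # pad: steel plate/rubber top at z~64 ahead of the jaw head
    pt=near&(abs(Y)<30)&(Z>57)&(Z<67)&~org&(X>X[m].mean()+10)&(X<X[m].mean()+60)
    print(tag,"t%.1f jaw %.1f fixed %.1f knob %.1f disc %s lvl %s stem %s(%d) pad %s tcp %.1f z %.1f F %.1f"%(s["time"],X[m].mean(),X[f].mean(),X[kn].mean() if kn.any() else -1,np.round([X[dk].mean(),Y[dk].mean(),Z[dk].mean()],1),np.round(fit[:2],2) if len(q)>9 else '-',np.round(np.percentile(X[gr],[5,95]),1) if gr.any() else '-',gr.sum(),np.round(np.percentile(X[pt],[5,50,95]),1) if pt.any() else '-',tcp,s["eef_pos"][2],np.array(s["ft_force"])[:2]@E_),flush=True)
    return im
E
python3 - <<'E'
from h import *
R=down(np.pi/2+a)
mon("start")
movep(at(-190,160),R); movel(at(-190),max_speed=150)
g=movel(at(-140),max_speed=50,guard=2)
mon("touch %s"%g)
s=read_state();t=(np.array(s["eef_pos"])[:2]-O)@E_
g=movel(at(t+60),max_speed=80,guard=20)
mon("push %s"%g)
E
```

```text
start t10.3 jaw -50.2 fixed 131.6 knob 76.6 disc [ 72.2   2.1 102.5] lvl [ 0.   -0.02] stem [-27.  -19.4](12) pad [-18.6 -14.7  -7. ] tcp -200.2 z 240.0 F 0.7
touch True t11.8 jaw -50.3 fixed 131.6 knob 76.7 disc [ 71.9   1.9 102.5] lvl [-0.01 -0.01] stem [-25.7 -19.4](14) pad [-18.8 -14.1  -7.3] tcp -160.5 z 120.3 F -3.8
push True t12.2 jaw -48.3 fixed 131.6 knob 77.0 disc [ 71.8   2.  102.7] lvl [-0.01 -0.01] stem [-23.2 -16.2](14) pad [-16.7 -12.4  -5.3] tcp -155.5 z 121.7 F -3.2
```

```bash
python3 - <<'E'
from h import *
s=read_state();print(s["ft_force"],s["torque"],s["eef_pos"],s["finger_gap"])
c=camera("scene");im=c["image"];w=camera("wrist")["image"]
o=np.zeros((600,800,3),'uint8');o[:,:500]=cv2.resize(im[130:280,190:315],(500,600));o[:188,500:]=cv2.resize(w,(300,188));cv2.imwrite("pics/c4.png",o)
E
```

```text
[ 3.21848623 -0.20901805  5.62685574] [-0.05217258 -0.4134466  -0.01301432] [720.72361109  -6.51243796 121.71889574] -0.17607776613853188
```

View pics/c4.png

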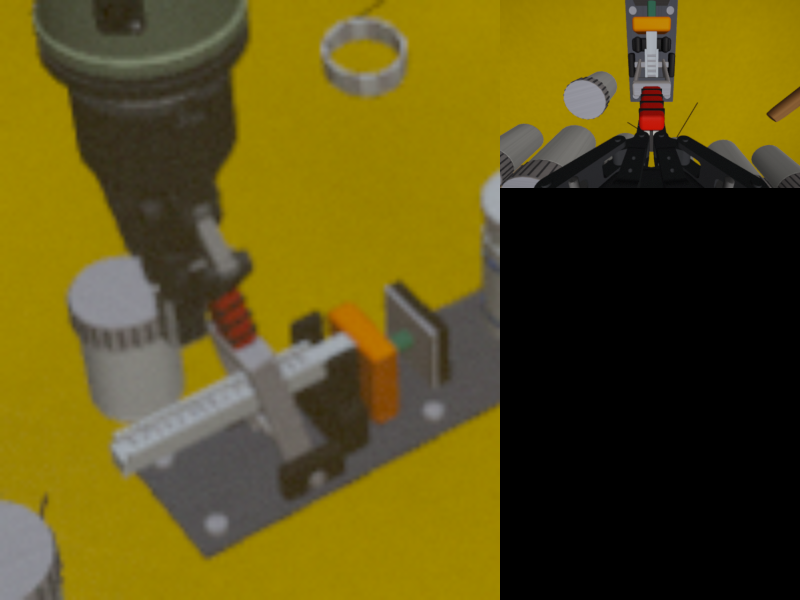

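The finger is cleanly behind the handle; the guard tripped on a short friction spike because the handle rises while it turns. I'll follow the handle's arc at a gentler pace.

```bash
python3 - <<'E'
from h import *
for s_,z in((-124,125),(-99,121)):
    g=movel(at(s_,z),max_speed=60,guard=35)
    mon("push %s"%g); print(np.round(read_state()["ft_force"],1))
    if g: break
else:
    movel(at(-124,125),max_speed=100);movel(at(-170,120),max_speed=120); mon("back")
E
```

```text
push False t13.0 jaw -37.4 fixed 131.6 knob 76.9 disc [ 71.8   2.  102.6] lvl [-0.01 -0.02] stem [-13.4  -3.7](15) pad [-5.9 -1.3  5.5] tcp -124.8 z 126.0 F -2.6
[ 2.7 -1.2 11.3]
push False t13.6 jaw -24.8 fixed 131.6 knob 76.4 disc [ 72.2   2.1 102.6] lvl [-0.01 -0.01] stem [-1.1  7.5](16) pad [ 6.4 11.4 17.8] tcp -99.2 z 120.9 F -1.6
[1.5 0.7 2.5]
back t14.6 jaw -24.9 fixed 131.7 knob 76.9 disc [ 71.7   2.2 102.7] lvl [-0.   -0.01] stem [-0.4  7.4](14) pad [ 5.9 10.9 17.1] tcp -169.0 z 119.8 F 0.6
```

The first pump moved the jaw 25 mm. Two more, with the third slower because it reaches the can.

```bash
python3 - <<'E'
from h import *
for v in (80,50):
    for s_,z in((-124,125),(-99,121)):
        g=movel(at(s_,z),max_speed=v,guard=35)
        if g: break
    mon("push %s"%g)
    if g: break
    movel(at(-124,125),max_speed=100);movel(at(-170,120),max_speed=120); mon("back")
E
```

```text
push False t15.9 jaw -11.1 fixed 131.6 knob 76.7 disc [ 72.    2.2 102.6] lvl [-0.01 -0.01] stem [14.3 21.4](12) pad [20.2 26.5 46.9] tcp -99.4 z 121.1 F -1.5
back t16.9 jaw -11.0 fixed 131.7 knob 76.5 disc [ 72.    1.9 102.6] lvl [-0.01 -0.01] stem [13.7 22.1](13) pad [20.7 26.6 47.7] tcp -169.0 z 119.8 F 0.8
push False t18.6 jaw 2.8 fixed 131.5 knob 76.6 disc [ 72.2   2.2 102.7] lvl [-0.01 -0.01] stem [28.3 34.9](9) pad [33.5 41.1 57.8] tcp -98.9 z 121.0 F -1.2
back t19.6 jaw 2.6 fixed 131.6 knob 76.9 disc [ 72.2   2.3 102.7] lvl [-0.02 -0.01] stem [28.6 33.5](8) pad [33.4 40.5 57. ] tcp -169.0 z 119.8 F 0.3
```

v≈53 mm and the can has not moved yet. The fourth pump goes slowly, and I monitor it.

```bash
python3 - <<'E'
from h import *
for s_,z in((-124,125),(-112,124),(-99,121)):
    g=movel(at(s_,z),max_speed=40,guard=35)
    wait(0.3);mon("push %s"%g); print(np.round(read_state()["ft_force"],1))
    if g: break
E
```

```text
push False t21.3 jaw 4.3 fixed 131.3 knob 76.8 disc [ 71.9   2.3 102.6] lvl [-0.01 -0.01] stem [28.2 34.5](10) pad [33.9 41.3 59.4] tcp -124.7 z 126.3 F -3.7
[3.7 0.  7.7]
push False t22.1 jaw 9.9 fixed 131.3 knob 83.0 disc [ 77.5   2.1 102.7] lvl [-0.01 -0.01] stem [35.3 41. ](10) pad [39.2 46.9 66.5] tcp -112.1 z 124.0 F -4.1
[4.1 0.2 3.7]
push False t22.9 jaw 15.8 fixed 131.3 knob 85.3 disc [ 80.8   2.6 102.5] lvl [-0.01 -0.01] stem [41.5 43.1](3) pad [41.9 48.9 69.5] tcp -99.2 z 121.2 F -4.7
[ 4.7 -0.   6.6]
```

The can is now against the fixed jaw with the pad in about 5 mm (v=66), and the lid is level. I release, then make a partial fifth stroke in small monitored steps towards v≈71.

```bash
python3 - <<'E'
from h import *
movel(at(-124,125),max_speed=100);movel(at(-168,120),max_speed=120);wait(0.3); mon("back")
for s_,z in((-136,124),(-128,125),(-123,125)):
    g=movel(at(s_,z),max_speed=40,guard=35)
    wait(0.3);mon("push %s"%g); print(np.round(read_state()["ft_force"],1))
    if g: break
E
```

```text
back t24.2 jaw 12.4 fixed 131.5 knob 85.7 disc [ 80.5   2.6 102.7] lvl [-0.01 -0.01] stem [39.7 42.8](9) pad [42.  49.  67.7] tcp -167.8 z 120.2 F -0.1
push False t25.5 jaw 13.7 fixed 131.6 knob 85.2 disc [ 80.5   2.4 102.7] lvl [-0.01 -0.02] stem [38.1 43.1](6) pad [42.3 49.5 66.7] tcp -136.7 z 125.4 F -3.4
[ 3.4 -0.1  7.8]
push False t26.2 jaw 16.7 fixed 131.2 knob 85.4 disc [ 80.7   2.4 102.7] lvl [-0.01 -0.01] stem [41.2 42.7](2) pad [42.2 49.6 69.4] tcp -128.6 z 126.1 F -4.1
[4.1 0.3 7.3]
push False t26.8 jaw 18.2 fixed 131.5 knob 85.3 disc [ 80.5   2.9 102.8] lvl [-0.01 -0.01] stem -(0) pad [42.2 50.2 72.8] tcp -123.9 z 126.3 F -5.3
[5.2 0.6 7.6]
```

```bash
python3 - <<'E'
from h import *
movel(at(-119.5,125),max_speed=20,guard=35)
wait(0.6);im=mon("hold"); wait(1.0); im=mon("hold2"); s=read_state();print(np.round(s["ft_force"],1),np.abs(s["qvel"]).max())
cv2.imwrite("pics/c5.png",cv2.resize(im[120:270,190:390],(800,600)))
E
```

```text
hold t27.8 jaw 19.5 fixed 131.3 knob 86.1 disc [ 80.7   2.5 102.7] lvl [-0.01  0.  ] stem -(0) pad [42.1 49.7 73.7] tcp -120.6 z 126.2 F -6.5
hold2 t28.8 jaw 19.3 fixed 131.3 knob 85.5 disc [ 81.    2.3 102.6] lvl [-0.   -0.01] stem -(0) pad [42.1 49.8 75.4] tcp -120.6 z 126.2 F -6.7
[6.7 0.6 5.4] 0.0013181194926894365
```

View pics/c5.png

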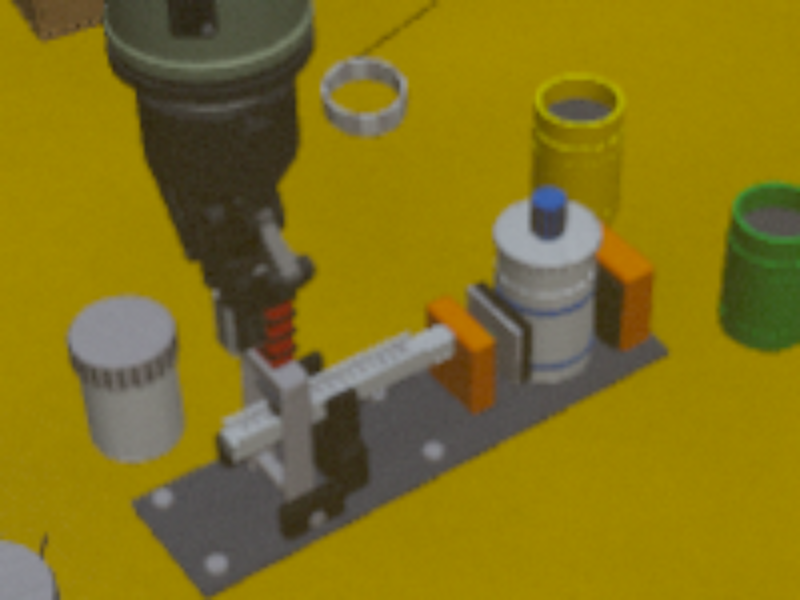

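The view shows the can (550,300) held between both jaws, with the lid level on it. The finger is still behind the red handle at (280,330). Three estimates put the pad 8–10 mm in, so I hand in.

```bash
python3 -c "
from workcell import *
print(finish_job())"
```

```text
the job is handed in; nothing more can be done
None
```

I handed the job in at about 29 s with the lid seated level on the blue-banded canister, the canister held between both jaws, the pad about 8–10 mm in (by camera estimate), and the trigger still held; no verdict was returned.

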